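# A level scoop of can capacitors

## Robot

A 6-joint arm with a two-finger parallel gripper is mounted at the origin on the work surface. World frame = base frame: x ahead of the robot, y to its left, z up, the work surface at z = 0. Lengths are in m, angles in rad, forces in N, time in s.
With the tool pointing down it reaches from about 0.3 to 0.825 m from the base axis. Payload 5.4 kg.
Tool frame: the origin (TCP) lies on the centre line of the jaws, within the pads' length; the fingertips stand 25 mm ahead of it and the grasp point (between the pads) lies 6 mm ahead of it; z points along the fingers, y is the direction in which the jaws open and shut (so a half turn about z gives the same grasp; the last joint's range is limited). The gripper opens to 92 mm and grips with 3 to 60 N. Pads are 20 mm wide; open, the fingers measure 128 mm over their backs; the gripper's body (75 mm by 189 mm) begins 69 mm behind the grasp point.
Start: joints at [0.953, 0.158, 1.597, -0, 1.386, -0.21], TCP at [0.228, 0.528, 0.24] pointing down, gripper open.
Joint ranges: [-2.91, 2.91], [-0.94, 2.29], [0.18, 2.7], [-1.29, 4.43], [0.17, 2.64], [-3, 3]. Speed limits (rad/s): [2.57, 2.57, 3.14, 3.14, 3.14, 3.14].

## Interface

Orientations are given as [roll, pitch, yaw] about the fixed x, y, z axes, in that order (R = Rz(yaw) Ry(pitch) Rx(roll)).
In Python, from workcell import r gives the robot as it stands. Calls block until the motion is done:
- r.goto(position, orientation): joint-space move of the TCP to a pose.
- r.move_l(position, frame=None, v=0.15, until_force=None): straight line of the TCP; frame=None keeps the orientation; v is the mean speed in m/s. With until_force (N) it stops when the force on the tool has changed by that much, and returns True; else False.
- r.move_joints(angles): joint-space move.
- r.command_gripper(opening, newtons=None): opening from 0.0 (shut) to 1.0 (fully open); newtons is the grip in N (None keeps the last); returns when the fingers have stopped.
- r.wait(seconds).
- r.ik(position, orientation): joint angles nearest the present ones, or None.
- r.snapshot(name): name is "side" or "top"; returns a dict with "img" (480x640x3 uint8, blue, green, red), "K" (3x3 intrinsics, pixels), "R" (3x3) and "t" (3): a world point X has camera coordinates R X + t. Camera axes: x right, y down, z forward; pixel columns grow to the right and rows downward; lengths in m; the calibration is good to about 2 mm. A picture is of the moment at which its call begins. There is no depth.
A pose or a line that the arm cannot do raises r.Unreachable and nothing moves.
- r.job_done(): hands the job in, once; it reports no verdict.
Readings, each from a call of its own:
- r.read_time(): time.
- r.read_joint_pos(): joint angles.
- r.read_qd(): joint speeds.
- r.read_joint_torque(): joint torques, N m.
- r.read_tool_pos(): TCP position.
- r.read_tcp_rot(): TCP orientation.
- r.read_contact_force(): force on the tool from outside, world axes, zero at the start.
- r.read_ft_torque(): the same for the moment, N m.
- r.read_opening(): opening from 0.0 (shut) to 1.0 (fully open).
Only numpy, scipy, OpenCV 4.12 (cv2) and the standard library are available. Lean on these libraries where they do the work, as an engineer would, in place of code of your own. Each camera call takes 0.05 s, during which the arm holds its last target.

## Task

Take the wide slotted scoop by its upright handle, run it under the small heap of three can capacitors in the grey bin and lift all three out together. Keeping the scoop level, draw it sideways under the bin's strike bar so that the bar knocks the top can back into the bin, then stand the scoop with its two remaining cans on the bench beside the bin and let go. Do not touch the cans with the robot.

Things in the scene. Friction and masses are not known exactly. Their poses are not given: they have to be found in the camera images.
- scoop: Wide aluminium scoop (not the 50 mm narrow one), 160 g. Origin: underside, pocket centre; x to nose, z up. Mm: x -47..41, y +-43; sides 22 high, lip 13, back 50; floor 3. Slot y +-15 from nose to x -44 straddles the bin's rib. Holds two cans side by side across it (tops at z 37); a third on top spans z 30..65. Black handle plate x -86..-46, 14 thick in y, z 45..125: pinch across y at x -66, z 105.
- bin: Grey fixed bin; origin on bench under the heap; x to far end, y left. Mm: inside x -150..55, y +-60; floor 4, walls 4 thick, 42 high. Rib under heap: x +-38, y +-8, top z 32, end stops to z 40; x below -40 empty. Strike bar over left wall: x -30..71, y 59..65, z 99..129, post at far end. Scoop origin: lower in at x -94, run in at z 6..16 to x -2, lift, strike towards +y at z 46..60, stand at y 155.
- can_1: Black can capacitor, cylinder 34 mm in diameter, 60 mm long, 75 g, aluminium ring and end. Origin at its centre, y along its axis. Starts in the lower layer of the heap, near side, lying across the rib (axis along the bin's y). The three cans are alike.
- can_2: As can_1; starts in the lower layer on the far side.
- can_3: As can_1; starts on top of the other two, in the groove between them, its centre 78 mm above the bench.
Things that resemble listed ones, but are neither listed nor needed, are in the scene too. What is shaped like the scoop but turquoise is not meant.

How it is judged:
By the outcome, as a careful person would: the job done as asked, in the order asked, and still so for the second after the job is handed in, with the robot touching nothing.
It also fails if it takes over 56 s, if anything falls off the work surface, if the arm or the gripper's body presses on something with over 40 N, if the wrist force passes 120 N, or if a joint passes its speed limit or range.

## Working session

There is one attempt and no reset: what is moved stays moved. The work goes in short steps, each a Python script; the robot and the scene stay as the last script left them, time stands still between calls to the robot, and variables do not carry over. Pictures are saved under pics/ and viewed, and the job is handed in when it is done.

```bash
mkdir -p pics; ls
python3 - <<'E'
from workcell import r
import cv2,numpy as np
for n in("side","top"):
    s=r.snapshot(n); cv2.imwrite(f"pics/{n}0.png",s["img"]); np.savez(f"{n}0.npz",**s)
    print(n,s["K"].round(1).tolist(),(-s["R"].T@s["t"]).round(3),s["R"].round(3).tolist())
print(r.read_time())
E
```

```text
pics
side [[615.4, 0.0, 323.4], [0.0, 615.4, 233.4], [0.0, 0.0, 1.0]] [ 0.302 -0.924  0.977] [[0.946, -0.325, -0.019], [-0.248, -0.682, -0.688], [0.21, 0.655, -0.726]]
top [[505.5, 0.0, 320.3], [0.0, 505.5, 245.6], [0.0, 0.0, 1.0]] [ 0.31  -0.119  1.111] [[-0.038, -0.999, -0.007], [-0.973, 0.039, -0.228], [0.228, -0.002, -0.974]]
0.1
```

View pics/side0.png

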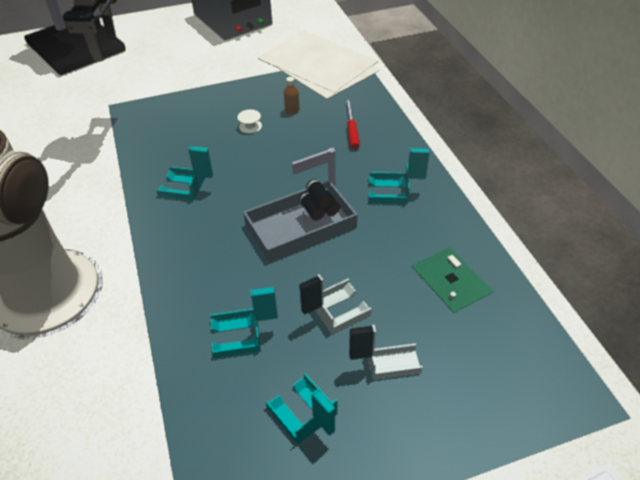

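View pics/top0.png

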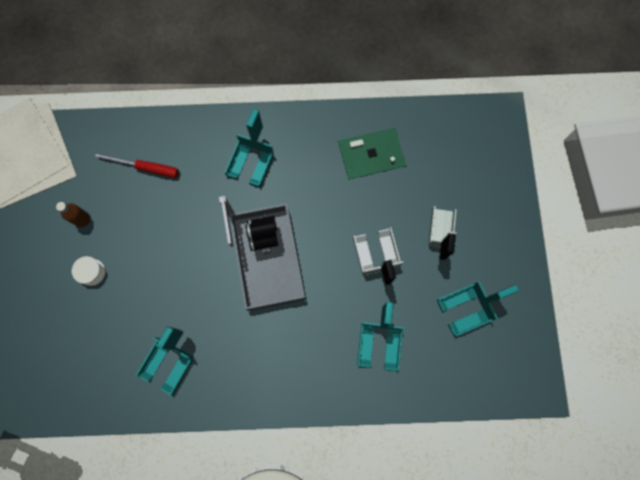

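Candidates for the scoop, in top-image pixels:
- aluminium and slotted, wide: (378,255)
- aluminium, narrow, no slot visible: (444,232)
- turquoise look-alikes: (250,150), (165,360), (381,345), (475,308)

By the description it is the one at (378,255), which is at side-image (338,302). I'll check that in crops.

Run:
```python
import cv2,numpy as np
t=cv2.imread("pics/top0.png");s=cv2.imread("pics/side0.png")
a=cv2.resize(t[190:320,210:470],None,fx=3,fy=3,interpolation=cv2.INTER_CUBIC)
cv2.imwrite("pics/c_top.png",a)
cv2.imwrite("pics/c_side1.png",cv2.resize(s[260:390,290:440],None,fx=4.5,fy=4.5,interpolation=cv2.INTER_CUBIC))
cv2.imwrite("pics/c_side2.png",cv2.resize(s[140:270,230:370],None,fx=4.5,fy=4.5,interpolation=cv2.INTER_CUBIC))
```

```text
(no output)
```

View pics/c_top.png

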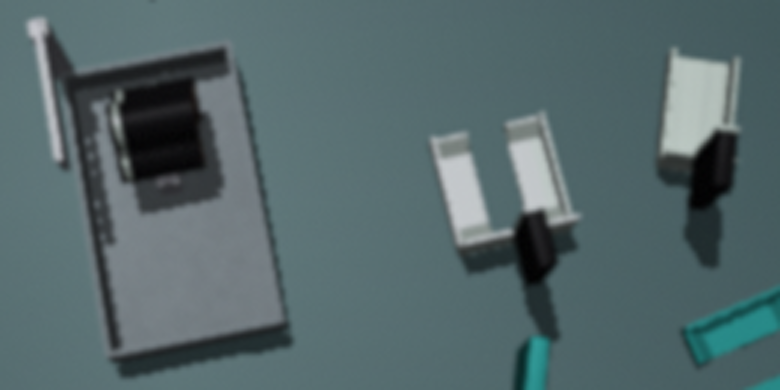

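View pics/c_side1.png

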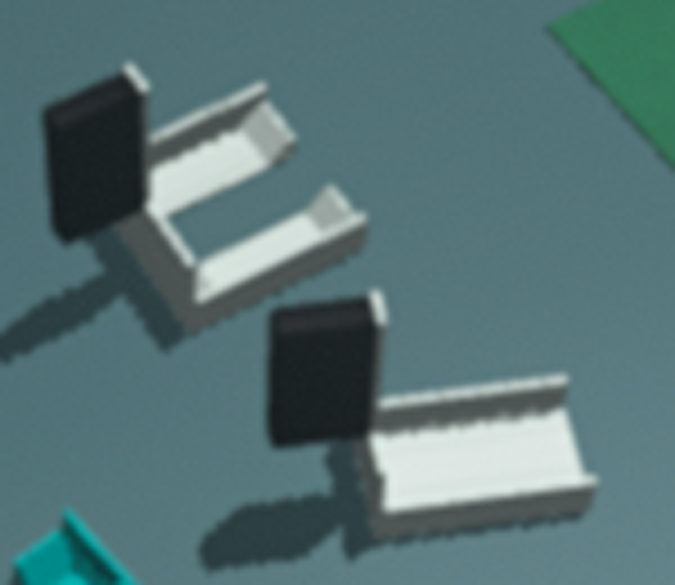

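View pics/c_side2.png

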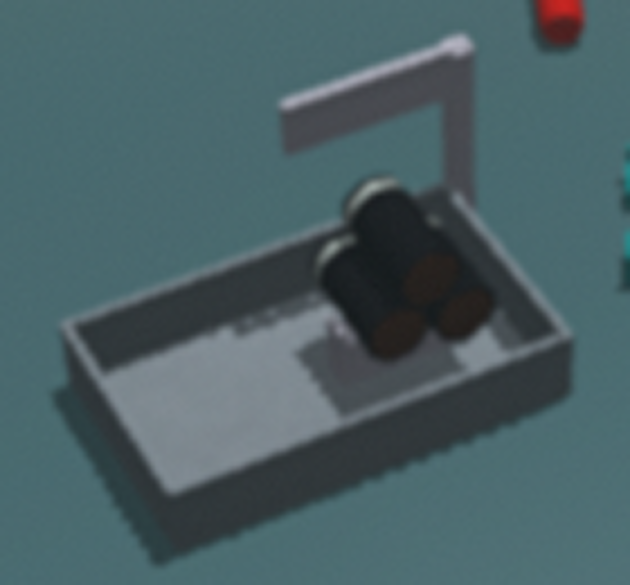

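```bash
cat > fit.py <<'E'
import numpy as np
from scipy.optimize import least_squares
C={n:dict(np.load(f"{n}0.npz")) for n in("side","top")}
def proj(n,X):
    c=C[n];p=c["R"]@X+c["t"];q=c["K"]@p;return q[:2]/q[2]
def T(p,X):
    c,s=np.cos(p[2]),np.sin(p[2]);X=np.array(X)/1000.
    return np.array([p[0]+c*X[0]-s*X[1],p[1]+s*X[0]+c*X[1],X[2]+(p[3] if len(p)>3 else 0)])
def fit(pts,p0):
    f=lambda p:np.concatenate([proj(n,T(p,X))-np.array(u) for n,X,u in pts])
    s=least_squares(f,p0,loss="soft_l1",f_scale=1.)
    return s.x,f(s.x).reshape(-1,2)
E
python3 - <<'E'
from fit import *
t=lambda a,b:(210+(a-1)/3,190+(b-1)/3)
s1=lambda a,b:(290+(a-1.7)/4.5,260+(b-1.7)/4.5)
s2=lambda a,b:(230+(a-1.7)/4.5,140+(b-1.7)/4.5)
sc=[("top",(41,43,22),t(432,137)),("top",(41,-43,22),t(545,113)),("top",(-47,43,50),t(462,248)),("top",(-47,-43,50),t(578,217)),
("side",(41,43,22),s1(265,85)),("side",(41,-43,22),s1(366,217)),("side",(-47,-43,50),s1(193,265)),
("side",(-86,7,125),s1(45,110)),("side",(-86,-7,45),s1(68,240))]
for z0 in([.45,-.2,-.2],[.45,-.2,.3]):
    p,e=fit(sc,z0);print("scoop",p.round(4),"\n",e.round(1).tolist())
b=[("top",(59,64,42),t(72,75)),("top",(59,-64,42),t(230,45)),("top",(-154,-64,42),t(286,325)),("top",(-154,64,42),t(110,355)),
("side",(-154,64,42),s2(65,325)),("side",(-154,-64,42),s2(170,495)),("side",(59,-64,42),s2(572,335)),("side",(59,64,42),s2(450,187)),
("side",(-30,59,129),s2(282,105)),("side",(-30,59,99),s2(288,155)),("top",(-30,62,129),t(60,163)),("top",(71,65,129),t(30,22))]
p,e=fit(b,[.5,.1,0.]);print("bin",p.round(4),e.round(1).tolist())
E
```

```text
scoop [ 0.5539 -0.2453  0.1898] 
 [[-0.3, -0.0], [-0.5, -0.5], [0.4, -1.3], [0.8, 0.0], [-0.1, -0.5], [0.9, 0.1], [-0.4, 0.1], [-1.1, -1.0], [-0.6, 2.3]]
scoop [ 0.5539 -0.2453  0.1898] 
 [[-0.3, -0.0], [-0.5, -0.5], [0.4, -1.3], [0.8, 0.0], [-0.1, -0.5], [0.9, 0.1], [-0.4, 0.1], [-1.1, -1.0], [-0.6, 2.3]]
bin [0.5914 0.0032 0.1596] [[-3.8, -0.3], [0.5, -1.3], [0.1, -0.7], [-0.7, 1.3], [-1.4, -0.3], [-0.4, 0.3], [0.3, 0.1], [-0.9, -1.5], [0.3, 1.0], [-0.2, 0.5], [0.2, -0.5], [1.0, -0.3]]
```

```bash
cat > ov.py <<'E'
from fit import *
import cv2
def box(x0,x1,y0,y1,z0,z1):
    P=[(x,y,z) for x in(x0,x1) for y in(y0,y1) for z in(z0,z1)]
    return [(P[i],P[j]) for i in range(8) for j in range(i) if sum(a!=b for a,b in zip(P[i],P[j]))==1]
SC=box(-47,41,-43,43,0,22)+box(-86,-46,-7,7,45,125)+box(-44,41,-15,15,0,3)+box(-47,-44,-43,43,0,50)
BI=box(-154,59,-64,64,0,42)+box(-150,55,-60,60,4,42)+box(-30,71,59,65,99,129)+box(-38,38,-8,8,4,32)
def can(x,z): return box(x-17,x+17,-30,30,z-17,z+17)
def draw(n,img,objs,crop,f,out):
    x,y,w,h=crop
    a=cv2.resize(img[y:y+h,x:x+w],None,fx=f,fy=f,interpolation=cv2.INTER_CUBIC)
    for L,p,col in objs:
        for A,B in L:
            q=[tuple(int(v) for v in ((proj(n,T(p,X))-[x,y]+.5)*f)) for X in(A,B)]
            cv2.line(a,q[0],q[1],col,1,cv2.LINE_AA)
    cv2.imwrite(out,a)
E
python3 - <<'E'
from ov import *
ps=[.5539,-.2453,.1898];pb=[.5914,.0032,.1596]
o=[(SC,ps,(0,255,0)),(BI,pb,(0,255,255))]
draw("top",C["top"]["img"],o,(210,190,200,130),4,"pics/ov_t.png")
draw("side",C["side"]["img"],o,(235,140,150,195),3,"pics/ov_s.png")
E
```

```text
(no output)
```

View pics/ov_t.png

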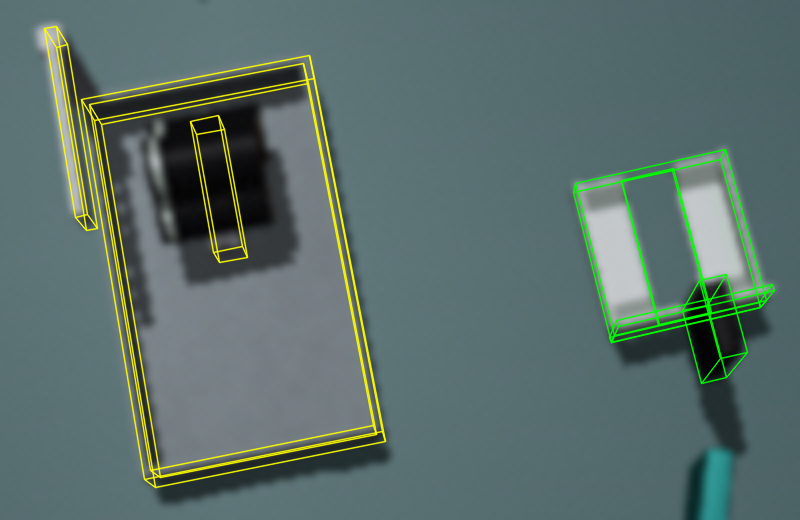

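View pics/ov_s.png

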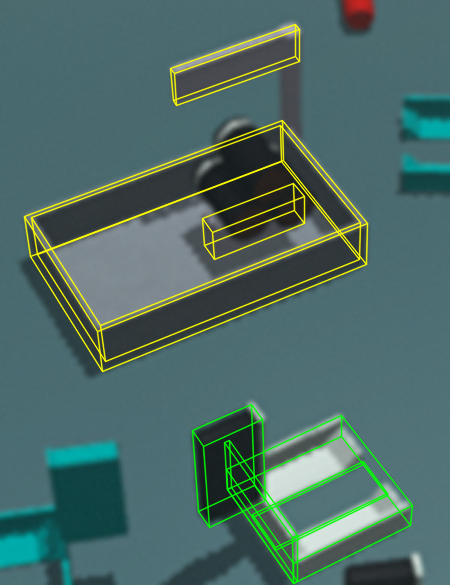

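The crop shows (378,255) is the wide scoop with a slot and a black handle. The fitted wireframes overlay the image within about 1 px, with residuals under about 2 mm. The one exception is the bin's far-left rim corner in the top view: 3.8 px off, a mis-picked point that the fit down-weighted. Next I'll check that all the planned poses are reachable.

```bash
cat > h.py <<'E'
import numpy as np
PS=[.5539,-.2453,.1898];PB=[.5914,.0032,.1596]
def tcp(frame,x,y,z,dx=0):
    """TCP for scoop origin at (x,y,z) mm in frame; grasp point x -66, z 105, TCP 6 above"""
    c,s=np.cos(frame[2]),np.sin(frame[2]); x=x-66+dx
    return [frame[0]+(c*x-s*y)/1000,frame[1]+(s*x+c*y)/1000,(z+111)/1000]
E
python3 - <<'E'
from workcell import r
from h import *
print(r.read_tcp_rot(),r.read_time())
for k in(0,np.pi,-np.pi):
  for f,a in((PS,(0,0,0)),(PS,(0,0,110)),(PB,(-94,0,110)),(PB,(-94,0,10)),(PB,(-2,0,10)),(PB,(-2,0,52)),(PB,(-2,155,52)),(PB,(-2,155,0)),(PB,(-2,155,100))):
    q=r.ik(tcp(f,*a),[np.pi,0,f[2]+k]); print(round(k,1),a,np.round(q,2) if q is not None else None)
from fit import proj,T
print(proj("top",T(PB,(-2,155,0))),proj("side",T(PB,(-2,155,0))))
E
```

```text
[-3.13988430e+00 -3.44617965e-04  2.73385109e+00] 0.1
0 (0, 0, 0) [-0.7   0.24  1.77 -0.    1.13  0.68]
0 (0, 0, 110) [-0.7   0.12  1.68 -0.    1.34  0.68]
0 (-94, 0, 110) [-0.33 -0.21  1.99 -0.    1.36  1.08]
0 (-94, 0, 10) [-0.33 -0.08  2.09 -0.    1.13  1.08]
0 (-2, 0, 10) [-0.25  0.15  1.85 -0.    1.14  1.17]
0 (-2, 0, 52) [-0.25  0.1   1.82 -0.    1.22  1.17]
0 (-2, 155, 52) [ 0.05  0.09  1.83 -0.    1.22  1.46]
0 (-2, 155, 0) [ 0.05  0.16  1.87 -0.    1.12  1.46]
0 (-2, 155, 100) [ 0.05  0.04  1.78 -0.    1.32  1.46]
3.1 (0, 0, 0) [-0.7   0.24  1.77  0.    1.13 -2.46]
3.1 (0, 0, 110) [-0.7   0.12  1.68  0.    1.34 -2.46]
3.1 (-94, 0, 110) [-0.33 -0.21  1.99  0.    1.36 -2.06]
3.1 (-94, 0, 10) [-0.33 -0.08  2.09  0.    1.13 -2.06]
3.1 (-2, 0, 10) [-0.25  0.15  1.85  0.    1.14 -1.98]
3.1 (-2, 0, 52) [-0.25  0.1   1.82  0.    1.22 -1.98]
3.1 (-2, 155, 52) [ 0.05  0.09  1.83  0.    1.22 -1.68]
3.1 (-2, 155, 0) [ 0.05  0.16  1.87  0.    1.12 -1.68]
3.1 (-2, 155, 100) [ 0.05  0.04  1.78  0.    1.32 -1.68]
-3.1 (0, 0, 0) [-0.7   0.24  1.77  0.    1.13 -2.46]
-3.1 (0, 0, 110) [-0.7   0.12  1.68  0.    1.34 -2.46]
-3.1 (-94, 0, 110) [-0.33 -0.21  1.99  0.    1.36 -2.06]
-3.1 (-94, 0, 10) [-0.33 -0.08  2.09  0.    1.13 -2.06]
-3.1 (-2, 0, 10) [-0.25  0.15  1.85  0.    1.14 -1.98]
-3.1 (-2, 0, 52) [-0.25  0.1   1.82  0.    1.22 -1.98]
-3.1 (-2, 155, 52) [ 0.05  0.09  1.83  0.    1.22 -1.68]
-3.1 (-2, 155, 0) [ 0.05  0.16  1.87  0.    1.12 -1.68]
-3.1 (-2, 155, 100) [ 0.05  0.04  1.78  0.    1.32 -1.68]
[197.53763243 252.92033515] [288.43601068 179.02157516]
```

Run:
```python
from workcell import r
from h import *
import cv2
o=[np.pi,0,PS[2]]
r.goto(tcp(PS,0,0,130),o);print(r.read_time())
r.command_gripper(.6,60)
r.move_l(tcp(PS,0,0,0),v=.12);print(r.read_time())
r.command_gripper(0,60);print(r.read_time(),r.read_opening()*92)
r.move_l(tcp(PS,0,0,60),v=.1);print(r.read_time(),r.read_contact_force(),r.read_tool_pos(),r.read_tcp_rot())
for n in("side","top"):
    s=r.snapshot(n); cv2.imwrite(f"pics/{n}1.png",s["img"])
from ov import *
p=PS+[.06]
draw("side",cv2.imread("pics/side1.png"),[(SC,p,(0,255,0))],(270,200,140,160),3.5,"pics/ov1_s.png")
draw("top",cv2.imread("pics/top1.png"),[(SC,p,(0,255,0))],(320,190,150,140),3.5,"pics/ov1_t.png")
```

```text
3.0083
4.9333
5.6333 13.558479165400174
6.3833 [-0.88582094  1.14394876 -2.09089353] [ 0.48868786 -0.25746691  0.17035141] [-3.14068056e+00  7.65259148e-04  1.89747225e-01]
```

View pics/ov1_s.png

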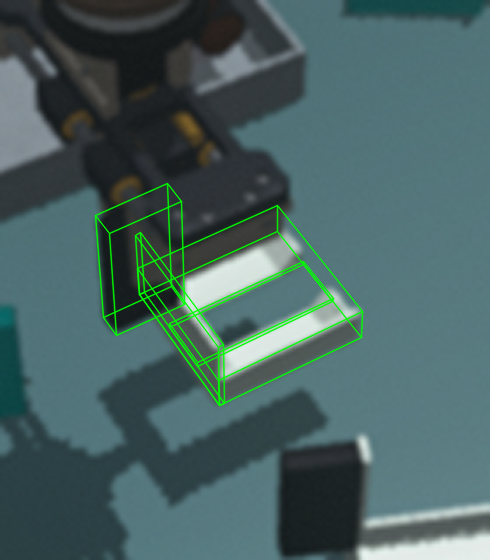

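View pics/ov1_t.png

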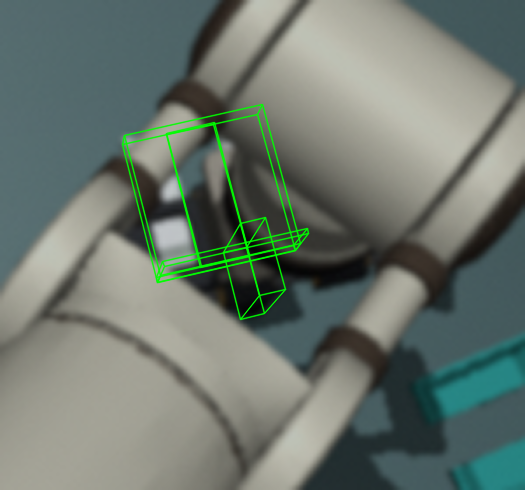

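The scoop is held: side view, handle at about (308,275) px and nose at about (370,290) px. It matches the level wireframe within about 1 px. Next, the bin.

Run:
```python
from workcell import r
from h import *
import cv2
o=[np.pi,0,PB[2]]
r.move_l(tcp(PS,0,0,90),v=.12)
r.goto(tcp(PB,-94,0,85),o);print(r.read_time(),r.read_tool_pos(),tcp(PB,-94,0,85))
for n in("side","top"):
    s=r.snapshot(n); cv2.imwrite(f"pics/{n}2.png",s["img"])
from ov import *
p=list(T(PB,(-94,0,0))[:2])+[PB[2],.085]
O=[(SC,p,(0,255,0)),(BI,PB,(0,255,255))]
draw("side",cv2.imread("pics/side2.png"),O,(225,100,150,160),3.6,"pics/ov2_s.png")
draw("top",cv2.imread("pics/top2.png"),O,(210,190,150,140),3.6,"pics/ov2_t.png")
```

```text
7.8417 [ 0.43393608 -0.02307339  0.19610465] [np.float64(0.43343345093145735), np.float64(-0.02222772847455516), 0.196]
```

View pics/ov2_s.png

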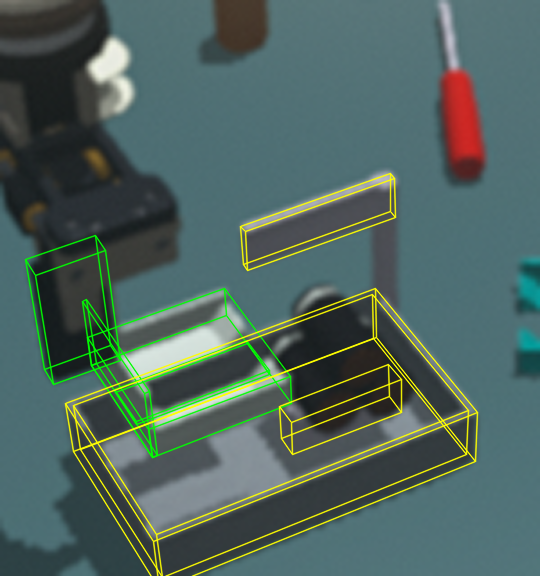

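View pics/ov2_t.png

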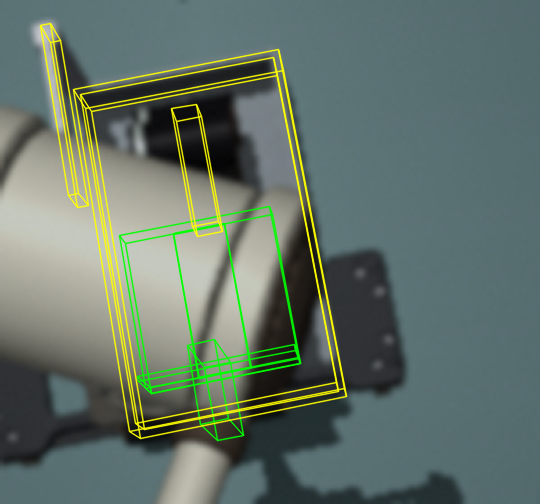

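The scoop is over the near part of the bin, level and aligned with the rib: side view, scoop centre at about (273,200) px. I'll lower it, run it in and look.

Run:
```python
from workcell import r
from h import *
import cv2
print(r.move_l(tcp(PB,-94,0,10.5),frame=[np.pi,0,PB[2]],v=.08,until_force=12),r.read_time(),r.read_contact_force())
print(r.move_l(tcp(PB,-2,0,10.5),v=.06,until_force=12),r.read_time(),r.read_contact_force(),r.read_tool_pos(),tcp(PB,-2,0,10.5))
s=r.snapshot("side"); cv2.imwrite("pics/side3.png",s["img"])
from ov import *
p=list(T(PB,(-2,0,0))[:2])+[PB[2],.0105]
draw("side",s["img"],[(SC,p,(0,255,0))],(225,100,150,160),3.6,"pics/ov3_s.png")
```

```text
False 9.025 [ 0.03336366 -0.54671361 -2.05183965]
False 10.7083 [ 0.00445677  0.68331452 -1.78245552] [ 0.52401787 -0.00760282  0.12148874] [np.float64(0.5242642166458694), np.float64(-0.007606784601685944), 0.1215]
```

View pics/ov3_s.png

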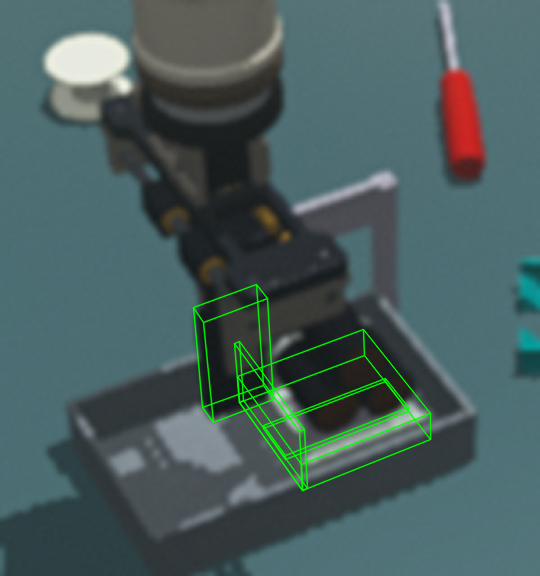

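The scoop is under the heap with no contact force, and the can ends sit inside its outline: side view, about (318,215) and (332,210) px. Lifting slowly.

Run:
```python
from workcell import r
from h import *
import cv2
r.move_l(tcp(PB,-2,0,53),v=.025);r.wait(.3)
print(r.read_time(),r.read_contact_force(),r.read_ft_torque(),r.read_tool_pos(),r.read_tcp_rot())
s=r.snapshot("side"); cv2.imwrite("pics/side4.png",s["img"])
t=r.snapshot("top"); cv2.imwrite("pics/top4.png",t["img"])
from ov import *
p=list(T(PB,(-2,0,0))[:2])+[PB[2],.053]
draw("side",s["img"],[(SC,p,(0,255,0))],(245,120,120,125),4.6,"pics/ov4_s.png")
```

```text
12.9083 [-0.14851022 -0.51468678 -4.70279413] [ 0.02490695  0.35424153 -0.04679485] [ 0.52424395 -0.00760207  0.16395845] [-3.14156680e+00  5.34145241e-05  1.59589339e-01]
```

View pics/ov4_s.png

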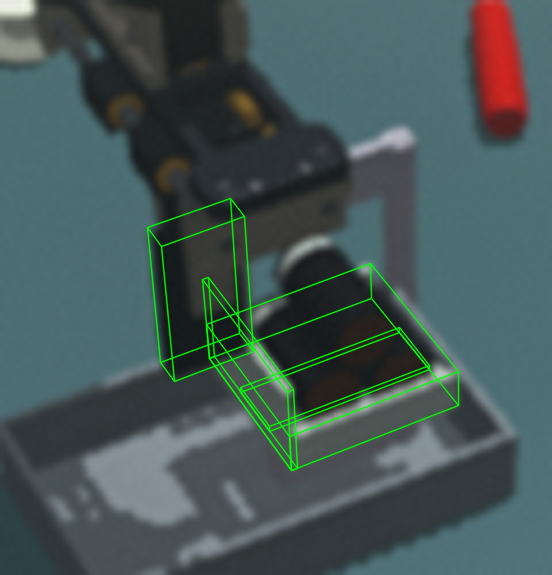

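View pics/top4.png

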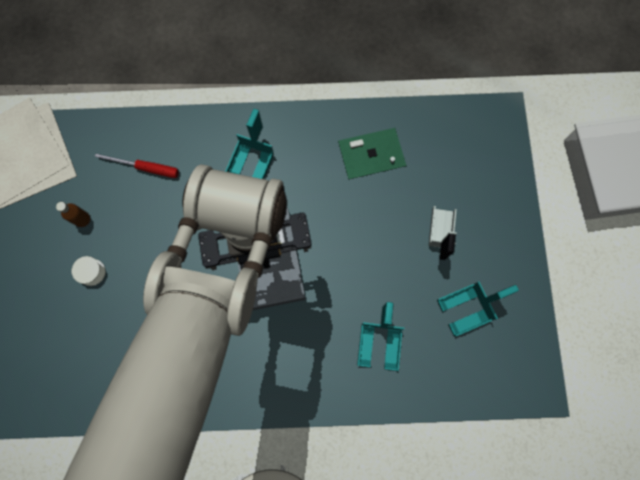

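All three cans are up, and the load rose by about 2.9 N (2.2 N expected). In the side view the top can is at about (315,182) px and the scoop rim is on its level wireframe. Now the strike.

Run:
```python
from workcell import r
from h import *
import cv2
from ov import *
I=[]
for y in(50,100):
    r.move_l(tcp(PB,-2,y,53),v=.04)
    print(y,r.read_time(),r.read_contact_force())
    s=r.snapshot("side")["img"]; p=list(T(PB,(-2,y,0))[:2])+[PB[2],.053]
    draw("side",s,[(SC,p,(0,255,0))],(225,90,135,150),2.9,f"pics/ov5_{y}.png"); I.append(cv2.imread(f"pics/ov5_{y}.png"))
cv2.imwrite("pics/ov5.png",np.hstack(I))
```

```text
50 14.4083 [ 0.48339861  0.34516433 -4.62986721]
100 15.8583 [ 0.47500292  1.03192195 -2.22727718]
```

View pics/ov5.png

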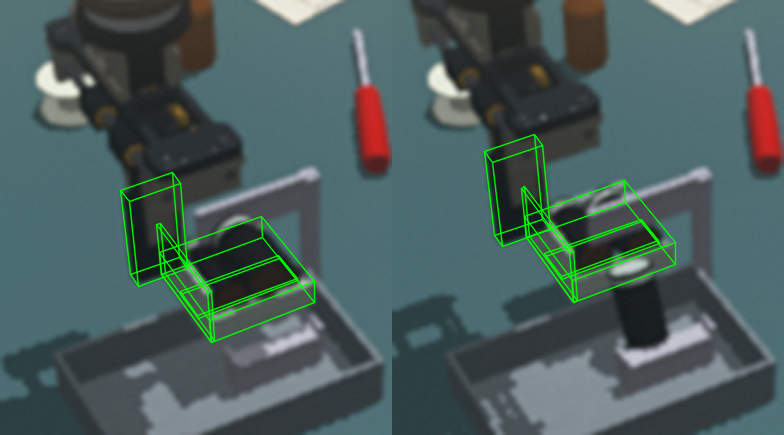

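The bar has knocked the top can off. It shows upright in the bin at about (443,190) px in the side view, and could be leaning on the scoop, so I'll look again before moving on.

Run:
```python
from workcell import r
import cv2
r.wait(.4)
print(r.read_time(),r.read_contact_force())
s=r.snapshot("side")["img"]
cv2.imwrite("pics/s6.png",cv2.resize(s[90:240,225:375],None,fx=4,fy=4,interpolation=cv2.INTER_CUBIC))
```

```text
16.3083 [ 0.25463377 -0.20408111 -2.85902146]
```

View pics/s6.png

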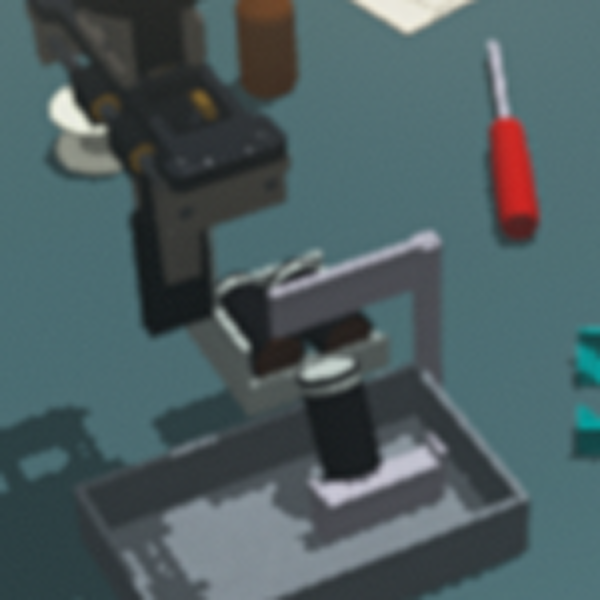

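Two cans sit in the scoop. The third stands on the bin floor between rib and left wall, leaning towards the scoop. The wall (z 42) is above its centre, so it should stay in when the scoop draws away horizontally.

Run:
```python
from workcell import r
from h import *
import cv2
r.move_l(tcp(PB,-2,157,53),v=.05)
r.wait(.3)
print(r.read_time(),r.read_contact_force())
s=r.snapshot("side")["img"]
from ov import *
p=list(T(PB,(-2,157,0))[:2])+[PB[2],.053]
draw("side",s,[(SC,p,(0,255,0))],(215,70,160,170),3.5,"pics/s7.png")
```

```text
17.95 [-0.09828009  0.52122949 -2.66571281]
```

View pics/s7.png

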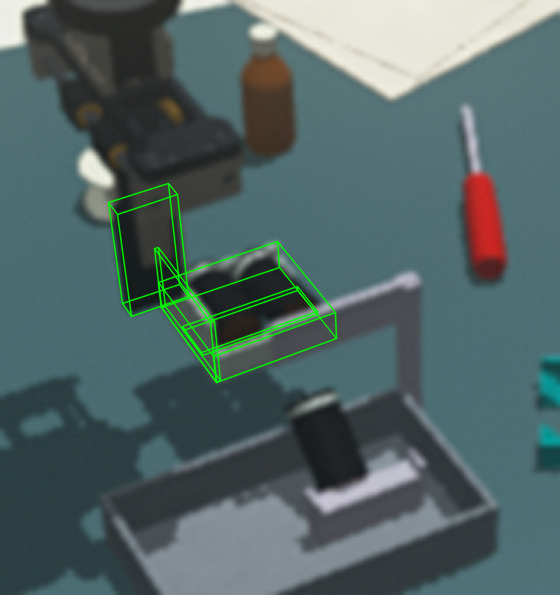

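The third can rests inside the bin against the wall: side view, about (308,197) px. The scoop is clear of it, so I'll set it down.

Run:
```python
from workcell import r
from h import *
import cv2
r.move_l(tcp(PB,-2,157,6),v=.06)
print(r.move_l(tcp(PB,-2,157,-2),v=.012,until_force=3),r.read_tool_pos()[2]-.111,r.read_contact_force())
r.wait(.2)
r.command_gripper(.35);r.wait(.3)
print(r.read_time(),r.read_opening())
r.move_l(tcp(PB,-2,157,90),v=.08)
p=tcp(PB,-60,157,140)
r.move_l(p,v=.15); r.goto([.33,.36,.30],[np.pi,0,PB[2]]);print(r.read_time())
s=r.snapshot("side")["img"];t=r.snapshot("top")["img"]
from ov import *
p=list(T(PB,(-2,157,0))[:2])+[PB[2]]
draw("side",s,[(SC,p,(0,255,0))],(215,90,160,150),3.5,"pics/s8.png")
draw("top",t,[],(120,150,250,180),3,"pics/t8.png")
```

```text
True -0.00011210735251494797 [-0.23968483 -0.46059607  4.37905694]
20.425 0.3481990175735378
23.375
```

View pics/s8.png

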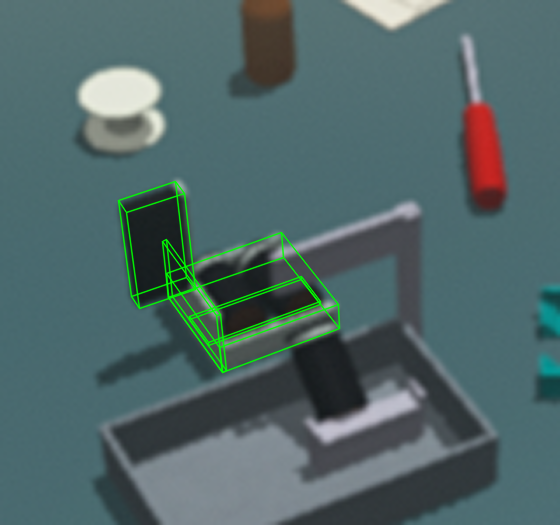

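View pics/t8.png

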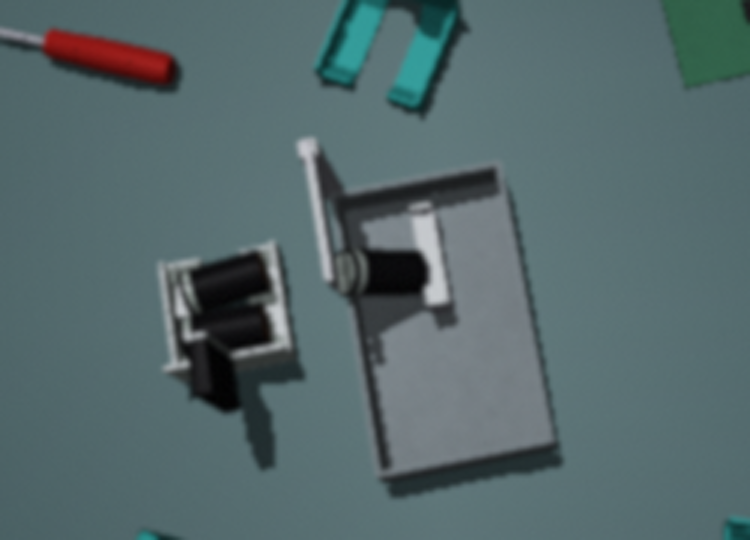

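The scoop stands on the bench, matching the z=0 wireframe, with both cans in it: top view, about (195,243) and (198,259) px. The third can leans in the bin with its upper end over the wall rim, at about (248,240) px. I'll triangulate it and check it is at rest before handing in.

Run:
```python
from workcell import r
from fit import *
import cv2
a=r.snapshot("side")["img"];r.wait(1.0);b=r.snapshot("side")["img"]
d=cv2.absdiff(a,b)[130:240,215:375];print("max change",d.max(),d.mean(),r.read_contact_force(),r.read_time())
# side crop silhouette of can: view
t=r.snapshot("top")["img"]
cv2.imwrite("pics/s9.png",np.hstack([cv2.resize(b[165:225,280:340],None,fx=6.5,fy=6.5,interpolation=cv2.INTER_CUBIC),cv2.resize(t[210:270,220:280],None,fx=6.5,fy=6.5,interpolation=cv2.INTER_CUBIC)]))
```

```text
max change 5 0.7080871212121213 [-0.1643005  -0.62164862  0.1519988 ] 24.575
```

View pics/s9.png

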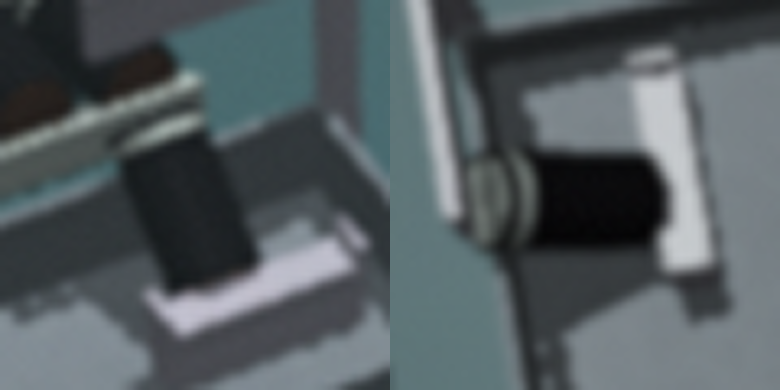

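Run:
```python
from fit import *
from h import PB
def tri(us,ut):
    f=lambda X:np.concatenate([proj("side",X)-us,proj("top",X)-ut])
    s=least_squares(f,[.6,.03,.05]);X=s.x;c,k=np.cos(PB[2]),np.sin(PB[2]);d=X[:2]-PB[:2]
    return (np.array([c*d[0]+k*d[1],-k*d[0]+c*d[1],X[2]])*1000).round(0),s.fun.round(1)
P=lambda a,b,x,y:(x+a/6.5,y+b/6.5)
print("mid",tri(P(190,205,280,165),P(190,200,220,210)))
# cylinder fit: centre (bin frame), tilt about bin x
def ends(p):
    yc,zc,th,xc=p; a=np.array([0,np.cos(th),np.sin(th)])*30
    return [T(PB,np.array([xc,yc,zc])+s*a) for s in(1,-1)]
obs=[("side",0,P(160,125,280,165)),("top",0,P(97,200,220,210)),("side",1,P(210,275,280,165)),("top",1,P(262,202,220,210))]
f=lambda p:np.concatenate([proj(n,ends(p)[i])-u for n,i,u in obs])
s=least_squares(f,[30,35,.8,0],x_scale=[10,10,.2,10]);print(s.x.round(2),s.fun.round(1))
```

```text
mid (array([-9., 31., 47.]), array([-0.4,  0.2,  0. , -0.5]))
[34.44 46.33  0.64 -8.81] [-1.7 -0.7  0.5  0.   1.1  1.  -0.6 -0.7]
```

The can's centre is about (-9, 33, 46) mm in the bin frame. That is within the walls, lower than a can lying on the rib (49 mm), and it isn't moving. Touching it is not allowed, so it stays there. Handing in.

Run:
```python
from workcell import r
r.job_done();print(r.read_time())
```

```text
the job is handed in; nothing more can be done
the job is handed in; nothing more can be done
```

I handed the job in at about 24.6 s of the 56 s allowed. I took the wide aluminium scoop by its handle, ran it under the heap and lifted all three cans together. I then drew it level under the strike bar, which knocked the top can back into the bin, and stood the scoop with its two cans on the bench left of the bin and let go.

- **Scoop:** after release it matched the wireframe standing on the bench, with both cans in it. The gripper was well clear and the contact force was near zero.
- **Third can:** it did not fall flat. It leans between the rib and the left wall, its upper end over the rim. Its centre is inside the bin, at roughly (-9, 33, 46) mm in the bin frame, and nothing moved between two pictures 1 s apart.
- **Contact:** no picture or force reading showed the robot touching a can. The highest force I read was about 5 N.
- **Checks that disagreed:** one rim corner in the bin fit was 3.8 px off (a mis-picked point). The load rose about 2.9 N on lifting, against 2.2 N expected.

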